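Wedge the capsule plate tight in its filling bench

TASK

Take the red wedge from its white rack, stand it thin end down in the slot between the blue stop and the black capsule plate, flat face to the stop, and let go of it. Then tap it down, gently but until it locks the plate tight against the far fence, without over-driving it. Leave the jar, the tamper and the tray alone.

Things in the scene. Friction and masses are not known exactly. Their poses are not given: they have to be found in the camera images.
- bed: Fixed steel bed of a capsule filling bench, 190 x 255 x 60 mm high, aluminium fences on three sides up to 86 mm, open on its -x side. Origin: on the table under the bed; z up, x away from the stop. The far fence's inner face is at bed x = +95 mm, so a plate fully against it has its origin at bed x = 5 mm.
- stop: Fixed blue block in front of the bed's open side, 76 mm wide, 82 mm high, with a pocket facing the plate: 40 mm wide (y -20 to +20), between two cheeks 8 mm deep, open down to the table. Origin: on the table, middle of the pocket's flat upright face; x points to the plate, y along its edge, z up. Beware: it is set by hand, to a slightly different distance from the bed each time.
- mouth (a point): Point at the top of the slot (82 mm above the table), midway along the pocket, 7 mm in front of its face; axes as stop. With the plate against the far fence the slot between face and plate is 12.4 to 15.6 mm wide, different each time; up to 3 mm less before.
- plate: Loose black capsule plate with holes, capsules and two bent handles (tops 51 mm above its underside), 180 x 222 x 22 mm, 0.6 to 1.1 kg, on the bed between the fences, with up to 3 mm of play in x; its top is 82 mm above the table. Origin: centre of its underside; x points away from the stop.
- wedge: Loose red plastic wedge, about 0.05 kg, 30 mm wide (y), 95 mm tall: blade 5 mm thick (x) at its thin lower end, 19 mm at 70 mm up (1:5), -x face flat at x = -2.5 mm, +x face sloping; above it a head 28 (x, -7 to +21) x 30 (y) x 25 mm. Origin: middle of the thin lower end; z up to the head. It stands in the slot with the flat face to the stop (wedge and stop axes alike).
- head (a point): Middle of the head's top (wedge x 7, z 95 mm), to tap on; grip the head by its y faces. Let go in the slot, the wedge sinks by its weight and stands loose. Driven down, it first shifts the plate with a few N, then stiffens by some 10 N per mm, and stays where driven. It is tight when a downward tap or push of about 20 N sinks it no more, its head still clear of the stop; above 30 N it is over-driven.
- rack: Fixed white block 71 x 74 x 78 mm high with a pocket in which the wedge hangs by its head at the start, thin end down, its origin 8 mm above the table; the head stands above the rack's top. Origin: on the table under the wedge's origin; axes as the wedge. It may stand left or right of the bench.
- jar: Bystander: amber jar, radius 32 mm, 95 mm tall; origin at the centre of its underside. Leave it alone.
- tamper: Bystander: steel tamper, radius 24 mm, 75 mm tall; origin at the centre of its underside. Leave it alone.
- tray: Bystander: aluminium tray 110 x 80 x 25 mm; origin at the centre of its underside. Leave it alone.
There are look-alikes about, which are no part of the job. Of the things that look like the wedge, the larger one is meant. Of the things that look like the stop, the smaller one is meant.

How it is judged:
On the way, in this order (a step that is already met when the one before it is completed fails the run):
1. the wedge stands in the slot, let go (x of wedge in the frame of stop between -0.002 and 0.012 m and y of wedge in the frame of stop between -0.008 and 0.008 m and height (world z) of wedge between 0.006 and 0.067 m and angle between wedge's own z axis and vertical below 0.17 rad and contact force between the fingers and wedge below 0.05 N), for 0.2 s.
2. the wedge is driven until it presses the plate hard (over 12 N) against the far fence (x of wedge in the frame of stop between -0.002 and 0.012 m and y of wedge in the frame of stop between -0.008 and 0.008 m and height (world z) of wedge between 0.006 and 0.067 m and angle between wedge's own z axis and vertical below 0.17 rad and contact force between wedge and plate above 12 N and x of plate in the frame of bed above 0.0038 m), for 0.05 s.
At the end, for the whole second after the job is handed in: The wedge stands in the slot, flat face to the stop (within 8 mm of its middle, tilted less than 10 degrees), at rest and let go, and presses the plate with more than 8 N; the plate lies against the far fence (within 1.2 mm) at rest (x of wedge in the frame of stop between -0.002 and 0.012 m and y of wedge in the frame of stop between -0.008 and 0.008 m and height (world z) of wedge between 0.006 and 0.067 m and angle between wedge's own z axis and vertical below 0.17 rad and x of wedge in the frame of stop below 0.006 m and contact force between wedge and plate above 8 N and x of plate in the frame of bed above 0.0038 m and linear speed of each of wedge, plate below 0.005 m/s); the robot touches nothing.
It fails at once if the wedge is over-driven: it presses the plate with more than 38 N (contact force between wedge and plate above 38 N).
It fails at once if a bystander (jar, tamper or tray) is moved by more than 25 mm (distance of any of jar, tamper, tray from where it was at the start of the episode above 0.025 m).
It also fails if it takes over 62 s, if anything falls off the work surface, if the arm or the gripper's body presses on something with over 40 N, if the wrist force passes 120 N, or if a joint passes its speed limit or range.

ROBOT

A 7-joint arm with a two-finger parallel gripper is mounted at the origin on the work surface. World frame = base frame: x ahead of the robot, y to its left, z up, the work surface at z = 0. Lengths are in m, angles in rad, forces in N, time in s.
With the tool pointing down it reaches from about 0.425 to 0.875 m from the base axis. Payload 4.7 kg.
Tool frame: the origin (TCP) lies at the very end of the fingers, on their centre line; the grasp point (between the pads) lies 19 mm behind it (grip_point_offset is the distance from the TCP to the grasp point, in m); x points along the fingers, z is the direction in which the jaws open and shut, and the axes are right-handed (so a half turn about x gives the same grasp; the last joint's range is limited). The gripper opens to 87 mm and grips with 3 to 60 N. Pads are 19 mm wide; open, the fingers measure 117 mm over their backs; the gripper's body (75 mm by 190 mm) begins 51 mm behind the grasp point.
Start: joints at [-1.236, 0.321, -0.07, 1.45, 0.023, 1.371, -0.057], TCP at [0.205, 0.617, 0.187] pointing down, gripper open.
Joint ranges: [-2.86, 2.86], [-0.3, 2.09], [-1.38, 1.24], [0.06, 2.45], [-1.56, 4.7], [0.09, 2.05], [-2.69, 2.69]. Speed limits (rad/s): [2.57, 2.57, 3.14, 3.14, 3.14, 3.14, 3.14].

INTERFACE

Orientations are given as a rotation vector (axis times angle).
In Python, from bench import get_state, get_image, calibration, close_job, grip_point_offset gives the robot as it stands.
- The arm moves only by the tool play_rows, never from a script. Its argument "targets" is a list of rows, each an object with "claw": the closure, from 0 (fully open) to 1 (shut); "linear": the shift along the tool's x, y, z as a fraction of full scale, a list of three; "rotation": the turn, a rotation vector about the tool's x, y, z as a fraction of full scale, a list of three. In form: [{"claw": claw, "linear": [x, y, z], "rotation": [wx, wy, wz]}, ...]. A call has 1 to 10 rows; each row shifts and turns the pose as measured when the row begins, along the tool's axes as they then stand; what a row does not reach is not made up. Full scale, the value 1, is 2.5 cm for a shift and 90 degrees for a turn. A row lasts 1/12 s, in which the tool goes at most 41.7 mm and 7.16 degrees, less where a joint would pass 70% of its speed; a pose out of reach is approached as far as the arm can. A call with a number of a shift or a turn outside -1 to 1 is refused whole. A call with a gripper value outside its range is refused whole. The fingers move at their own pace and stop on an object; "newtons" is the grip in N (left out, the last holds). Time passes only in rows, so rows that do not move let the fingers close. It gives the time, the measured TCP pose, the force and the opening at its end, in the units of the state.
- get_state(): the state, without advancing time (a new reading comes with each control period).
- get_image(name): name is "scene" or "top" or "wrist"; returns the picture (400x640x3 uint8, blue, green, red); there is no depth.
- calibration(name): a dict with "fx", "fy", "cx", "cy" (pixels), "rvec" (rotation vector, rad) and "tvec" (3), from world to camera coordinates, as OpenCV has them; the wrist camera has in their place "hand_eye" (4x4, takes a point from camera to tool coordinates, whose origin is the TCP and whose axes are the tool frame's). Camera axes: x right, y down, z forward; pixel columns grow to the right and rows downward; lengths in m; the calibration is good to about 2 mm. A picture is of the moment at which its call begins: read the wrist's pose just before it. calibration takes no time and is no camera call.
- close_job(): hands the job in, once; it reports no verdict.
The state is a dict: "time": time; "joint_positions": joint angles; "qd": joint speeds; "joint_torque": joint torques, N m; "position": TCP position; "tool_rot": TCP orientation; "ft_force": force on the tool from outside, world axes, zero at the start; "torque": the same for the moment, N m; "grip_width": opening from 0.0 (shut) to 1.0 (fully open).
Only numpy, scipy, OpenCV 4.12 (cv2) and the standard library are available. Lean on these libraries where they do the work, as an engineer would, in place of code of your own. Each camera call takes 0.05 s, during which the arm holds its last target. There are 200 camera calls.

## Working session

There is one attempt and no reset: what is moved stays moved. The work goes in short steps, Python scripts to look and compute and a tool call to move; the robot and the scene stay as the last step left them, time stands still between calls to the robot, and variables do not carry over. Pictures are saved under pics/ and viewed, about 8 in all and at most 12, crops included, and the job is handed in when it is done.

Besides the shell and the picture viewer there is one more tool, called as name(argument=value, ...) on one line, values as JSON. play_rows: Moves the arm, as the interface text tells. Shift numbers are shares of 2.5 cm and turn numbers shares of 90 degrees, none past 1 either way. Its arguments: {"type":"object","properties":{"targets":{"type":"array"},"newtons":{"type":"number"}},"required":["targets"]}

```bash
mkdir -p pics; cat > h.py <<'E'
import numpy as np, cv2
from bench import *
R=lambda v: cv2.Rodrigues(np.array(v,float))[0]
def cam(name,st=None):
    c=calibration(name); K=np.array([[c['fx'],0,c['cx']],[0,c['fy'],c['cy']],[0,0,1]])
    if 'hand_eye' in c:
        T=np.eye(4);T[:3,:3]=R(st['tool_rot']);T[:3,3]=st['position'];T=T@np.array(c['hand_eye']);Rw=T[:3,:3];o=T[:3,3]
    else:
        r=R(c['rvec']);Rw=r.T;o=-r.T@np.array(c['tvec']).ravel()
    return K,Rw,o
def ray(C,uv,z):
    K,Rw,o=C; d=Rw@np.linalg.inv(K)@np.array([uv[0],uv[1],1.]); return o+d*(z-o[2])/d[2]
def proj(C,p):
    K,Rw,o=C; q=K@(Rw.T@(np.array(p)-o)); return q[:2]/q[2]
def tool(p,st):  # world target -> shift in tool axes, in full-scale units
    return R(st['tool_rot']).T@(np.array(p)-st['position'])/0.025
E
python3 - <<'E'
from h import *
s=get_state(); print({k:np.round(v,3) for k,v in s.items()}); print(grip_point_offset, R(s['tool_rot']).round(3))
for n in ('top','scene'):
    cv2.imwrite(f'pics/{n}.png',get_image(n)); C=cam(n); print(n,C[2].round(3),C[1].round(2).tolist(),C[0][0,0])
E
```

```text
{'time': np.float64(0.0), 'joint_positions': array([-1.236,  0.322, -0.07 ,  1.452,  0.023,  1.371, -0.057]), 'qd': array([ 0.   ,  0.001,  0.002, -0.   , -0.001, -0.002,  0.003]), 'joint_torque': array([-0.0000e+00, -4.9129e+01, -4.0400e-01, -3.1253e+01, -6.4000e-02,
        4.4000e-02,  0.0000e+00]), 'position': array([0.205, 0.616, 0.186]), 'tool_rot': array([-0.971,  1.346,  0.969]), 'ft_force': array([-0.155,  0.636,  0.533]), 'torque': array([ 0.058,  0.019, -0.034]), 'grip_width': np.float64(0.998)}
0.0187 [[-0.    -0.949  0.315]
 [-0.002  0.315  0.949]
 [-1.    -0.    -0.002]]
top [ 0.347 -0.008  1.28 ] [[-0.02, -0.99, 0.14], [-1.0, 0.02, 0.01], [-0.02, -0.14, -0.99]] 479.87740054066063
scene [0.839 0.262 0.832] [[-0.65, 0.66, -0.38], [0.76, 0.57, -0.31], [0.01, -0.5, -0.87]] 393.3985962980953
```

View pics/top.png

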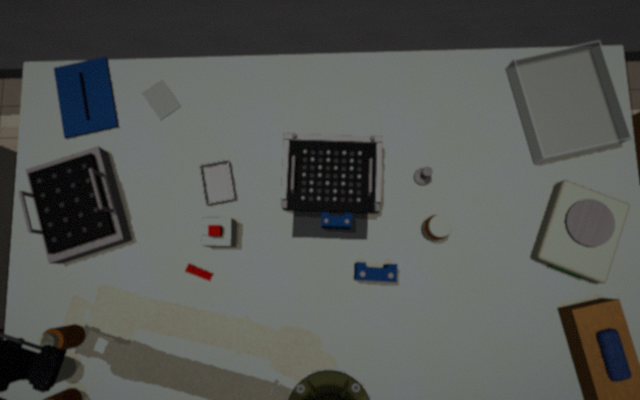

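View pics/scene.png

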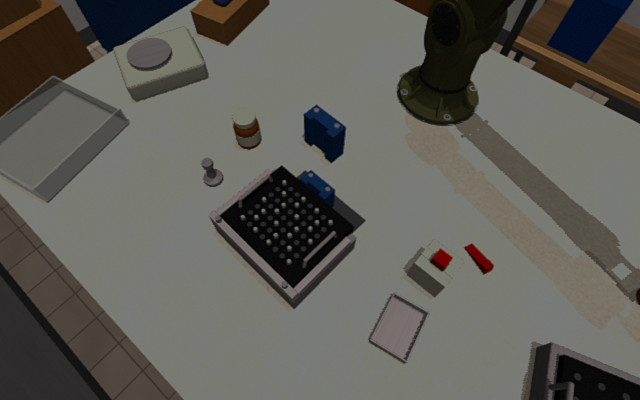

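Both views agree. Red candidates in the top view: the one at (216,231) standing in the white rack, and a smaller one lying at (199,271). The first is the wedge. Blue candidates: (337,220) at the bed, which is smaller, and (376,272), which is larger and stands free. There is also blue at (85,97) and (612,355). The stop is (337,220). I'll measure these and check them in a close crop.

```bash
python3 - <<'E'
from h import *
im=cv2.imread('pics/top.png'); sc=cv2.imread('pics/scene.png')
a=cv2.resize(im[200:300,170:250],None,fx=5,fy=5,interpolation=cv2.INTER_CUBIC)
b=cv2.resize(im[125:225,270:390],None,fx=5,fy=5,interpolation=cv2.INTER_CUBIC)
b=cv2.resize(im[190:290,310:390],None,fx=5,fy=5,interpolation=cv2.INTER_CUBIC)
cv2.imwrite('pics/crop.png',np.hstack([a,b]))
def blobs(im,kind):
    B,G,Rr=[im[...,i].astype(int) for i in range(3)]
    m={'red':(Rr>90)&(Rr>2*G)&(Rr>2*B),'blue':(B>60)&(B>1.6*Rr)&(B>1.4*G)}[kind]
    for c in cv2.findContours(m.astype('uint8'),0,2)[0]:
        if cv2.contourArea(c)>40: yield c
for n,i in(('top',im),('scene',sc)):
    C=cam(n)
    for k,z in(('red',.103),('blue',.082)):
        for c in blobs(i,k):
            r=cv2.minAreaRect(c); P=np.array([ray(C,p,z)[:2] for p in cv2.boxPoints(r)])
            print(n,k,np.round(r[0],1),ray(C,r[0],z)[:2].round(3),np.linalg.norm(P-np.roll(P,1,0),axis=1)[:2].round(3),np.degrees(np.arctan2(*(P[1]-P[0])[::-1])).round(1))
E
```

```text
top red [198.5 271.9] [0.364 0.31 ] [0.063 0.017] -21.2
top red [214.  230.5] [0.465 0.273] [0.022 0.025] -91.3
top blue [376.1 271.9] [ 0.355 -0.125] [0.098 0.04 ] -5.2
top blue [336.3 219.2] [ 0.488 -0.03 ] [0.073 0.029] -3.7
top blue [84.5 96.6] [0.828 0.624] [0.198 0.14 ] -81.0
scene red [442.4 257.4] [0.468 0.273] [0.029 0.026] 180.0
scene red [478.8 256.3] [0.419 0.326] [0.057 0.018] 172.2
scene blue [317.  183.9] [ 0.491 -0.031] [0.076 0.033] -173.4
scene blue [324.2 120.1] [ 0.34  -0.137] [0.106 0.046] -169.7
```

View pics/crop.png

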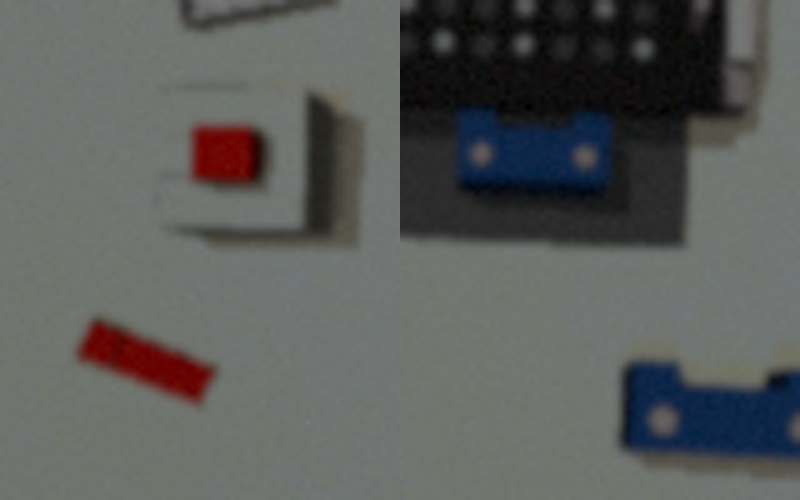

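The crop confirms the choices. The wedge head is at crop (224,153), centred in the white rack, with the smaller red look-alike lying below it at (148,360). The small stop is at (535,150) with its pocket facing the plate. Next I'll fly over the rack for a wrist view, to find which way the wedge's x axis points.

play_rows(targets=[{"claw": 0,"linear": [-0.4,-1,-0.69],"rotation": [0,0,0]},{"claw": 0,"linear": [-0.4,-1,-0.69],"rotation": [0,0,0]},{"claw": 0,"linear": [-0.4,-1,-0.69],"rotation": [0,0,0]},{"claw": 0,"linear": [-0.4,-1,-0.69],"rotation": [0,0,0]},{"claw": 0,"linear": [-0.4,-1,-0.69],"rotation": [0,0,0]},{"claw": 0,"linear": [-0.4,-1,-0.69],"rotation": [0,0,0]},{"claw": 0,"linear": [-0.4,-1,-0.69],"rotation": [0,0,0]},{"claw": 0,"linear": [-0.4,-1,-0.69],"rotation": [0,0,0]},{"claw": 0,"linear": [-0.4,-1,-0.69],"rotation": [0,0,0]},{"claw": 0,"linear": [-0.4,-1,-0.69],"rotation": [0,0,0]}])

```text
time: 0.93
position: [0.386, 0.3675, 0.2804]
tool_rot: [-0.989, 1.357, 0.983]
ft_force: [-0.3, -0.2, -0.0]
grip_width: 1.002
```

```bash
python3 - <<'E'
from h import *
s=get_state(); C=cam('wrist',s); print(s['position'],R(s['tool_rot']).round(3).tolist(),C[2],C[1].round(2).tolist(),C[0].round(0).tolist())
print(np.round(calibration('wrist')['hand_eye'],3))
print(proj(C,[.465,.273,.103]))
E
```

```text
[0.38601771 0.36745323 0.28037839] [[-0.013, -0.954, 0.298], [-0.014, 0.299, 0.954], [-1.0, 0.008, -0.017]] [0.32613664 0.39002388 0.47759059] [[0.3, 0.93, 0.22], [0.95, -0.29, -0.09], [-0.02, 0.24, -0.97]] [[304.0, 0.0, 318.0], [0.0, 304.0, 196.0], [0.0, 0.0, 1.0]]
[[-0.    -0.245  0.97  -0.197]
 [ 0.    -0.97  -0.245  0.066]
 [ 1.    -0.     0.     0.   ]
 [ 0.     0.     0.     1.   ]]
[270.19015693 251.22597081]
```

```bash
python3 - <<'E'
from h import *
s=get_state(); im=get_image('wrist'); cv2.imwrite('pics/w1.png',im)
u,v=270,251
cv2.imwrite('pics/w1c.png',cv2.resize(im[v-80:v+80,u-110:u+90],None,fx=4,fy=4,interpolation=cv2.INTER_CUBIC)[:600])
E
```

```text
(no output)
```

View pics/w1c.png

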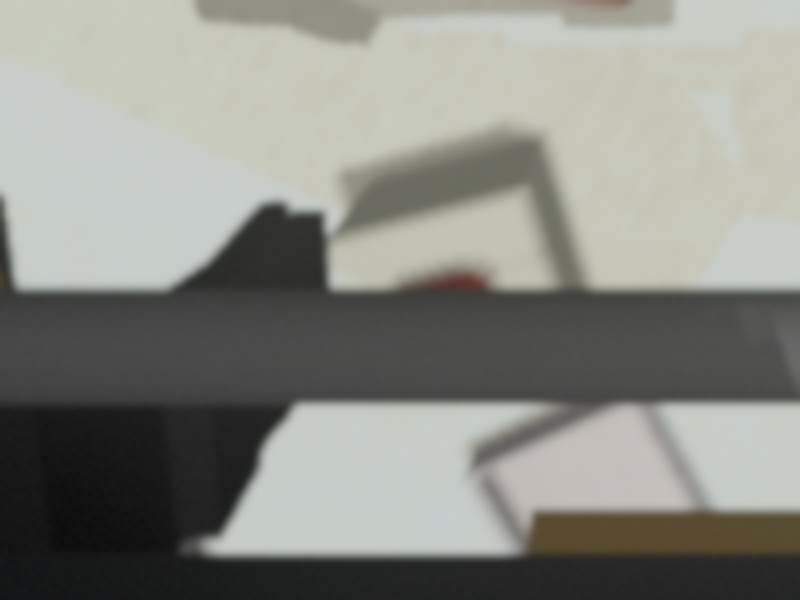

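The gripper bars hide the rack: the head shows only at crop (450,280). I'll shift forward and turn the jaws square to it.

play_rows(targets=[{"claw": 0,"linear": [0,-1,-0.6],"rotation": [0,0,0]},{"claw": 0,"linear": [0,-1,-0.6],"rotation": [0,0,0]},{"claw": 0,"linear": [0,-1,-0.6],"rotation": [0,0,0]},{"claw": 0,"linear": [0,-1,-0.6],"rotation": [0,0,0]},{"claw": 0,"linear": [0,0,0],"rotation": [-0.065,0,0]},{"claw": 0,"linear": [0,0,0],"rotation": [-0.065,0,0]},{"claw": 0,"linear": [0,0,0],"rotation": [-0.065,0,0]},{"claw": 0,"linear": [0,0,0],"rotation": [0,0,0]}])

```text
time: 1.65
position: [0.4747, 0.2633, 0.2822]
tool_rot: [-1.214, 1.23, 1.204]
ft_force: [-0.3, -0.8, -0.1]
grip_width: 1.001
```

```bash
python3 - <<'E'
from h import *
s=get_state(); C=cam('wrist',s); print(s['position'],R(s['tool_rot']).round(3).tolist())
p=proj(C,[.467,.273,.103]); print(p); u,v=p.astype(int)
im=get_image('wrist'); cv2.imwrite('pics/w2.png',im)
x0,y0=max(0,u-100),max(0,v-75);print(x0,y0)
cv2.imwrite('pics/w2c.png',cv2.resize(im[y0:y0+150,x0:x0+200],None,fx=4,fy=4,interpolation=cv2.INTER_CUBIC))
E
```

```text
[0.47468545 0.26328757 0.28217067] [[-0.008, -1.0, 0.005], [-0.016, 0.005, 1.0], [-1.0, 0.008, -0.016]]
[328.26945421 168.09242303]
228 93
```

View pics/w2c.png

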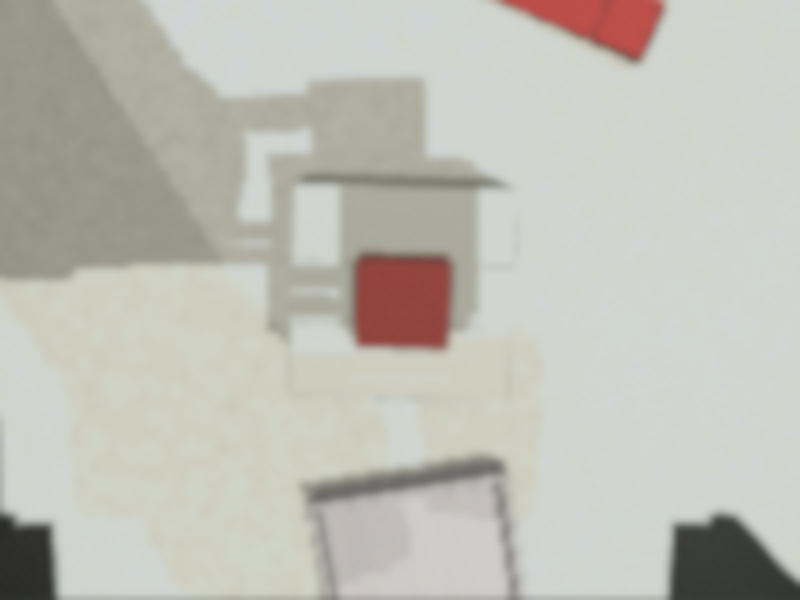

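The wrist view is clear. The rack spans crop x 290–515 (74 mm) and y 180–395 (71 mm), and the head is at (403,301), so wedge y lies along world y. The small red look-alike is at the top right. Next I'll compute the grasp.

```bash
cat >> h.py <<'E'
def red(im):
    h=cv2.cvtColor(im,cv2.COLOR_BGR2HSV); m=((h[...,0]<8)|(h[...,0]>172))&(h[...,1]>120)&(h[...,2]>50)
    return [c for c in cv2.findContours(m.astype('uint8'),0,2)[0] if cv2.contourArea(c)>30]
E
python3 - <<'E'
from h import *
s=get_state(); C=cam('wrist',s); im=cv2.imread('pics/w2.png')
for c in red(im):
    r=cv2.minAreaRect(c); print(r, ray(C,r[0],.103).round(4), [ray(C,p,.103)[:2].round(4).tolist() for p in cv2.boxPoints(r)])
cr=[(228+x/4,93+y/4) for x,y in((290,180),(515,180),(515,395),(290,395))]
P=np.array([ray(C,p,.078) for p in cr]);print(P[:,:2].round(4),P.mean(0))
print(get_state()['joint_positions'].round(2))
for z in (.2,.092): print(z, tool([.467,.272,z],s).round(2))
E
```

```text
((328.5, 168.0), (20.0, 21.0), 90.0) [0.4669 0.2732 0.103 ] [[0.4544, 0.2603], [0.4545, 0.2862], [0.4796, 0.2864], [0.4795, 0.26]]
((369.1716003417969, 91.48817443847656), (45.30769729614258, 14.615386009216309), 22.61986541748047) [0.3768 0.321  0.103 ] [[0.3744, 0.2932], [0.3596, 0.2995], [0.3793, 0.3488], [0.3945, 0.3429]]
[[0.4311 0.2373]
 [0.4317 0.3103]
 [0.5032 0.3118]
 [0.5028 0.2357]] [0.46720906 0.27374392 0.078     ]
[-0.77  0.07  0.23  1.56 -0.01  1.53  1.01]
0.2 [3.28 0.28 0.4 ]
0.092 [7.6  0.25 0.47]
```

play_rows(targets=[{"claw": 0,"linear": [0,0.25,0.45],"rotation": [0,-0.01,-0.005]},{"claw": 0,"linear": [1,0,0],"rotation": [0,0,0]},{"claw": 0,"linear": [1,0,0],"rotation": [0,0,0]},{"claw": 0,"linear": [1,0,0],"rotation": [0,0,0]},{"claw": 0,"linear": [1,0,0],"rotation": [0,0,0]},{"claw": 0,"linear": [0.5,0,0],"rotation": [0,0,0]},{"claw": 0,"linear": [0,0,0],"rotation": [0,0,0]}])

```text
time: 2.28
position: [0.4637, 0.2845, 0.1661]
tool_rot: [-1.189, 1.209, 1.196]
ft_force: [-0.8, -0.0, -0.1]
grip_width: 0.999
```

```bash
python3 - <<'E'
from h import *
s=get_state(); print(s['position'],R(s['tool_rot']).round(3).tolist(), tool([.467,.273,.083],s).round(2))
E
```

```text
[0.46365102 0.28452522 0.16612558] [[0.003, -1.0, 0.02], [0.01, 0.02, 1.0], [-1.0, -0.003, 0.01]] [ 3.32 -0.13 -0.49]
```

play_rows(targets=[{"claw": 0,"linear": [0.3,-0.13,-0.46],"rotation": [-0.012,0.004,0]},{"claw": 0,"linear": [0.7,0,0],"rotation": [0,0,0]},{"claw": 0,"linear": [0.7,0,0],"rotation": [0,0,0]},{"claw": 0,"linear": [0.6,0,0],"rotation": [0,0,0]},{"claw": 0,"linear": [0,0,0],"rotation": [0,0,0]}])

```text
time: 2.7
position: [0.4646, 0.2799, 0.1102]
tool_rot: [-1.202, 1.199, 1.207]
ft_force: [-0.8, -1.0, -0.7]
grip_width: 1.001
```

```bash
python3 - <<'E'
from h import *
s=get_state(); print(s['position'],R(s['tool_rot']).round(3).tolist(), tool([.467,.273,.083],s).round(2))
E
```

```text
[0.46462836 0.27988428 0.11018177] [[0.006, -1.0, 0.003], [0.01, 0.004, 1.0], [-1.0, -0.006, 0.01]] [ 1.09 -0.09 -0.29]
```

play_rows(targets=[{"claw": 0,"linear": [0,-0.1,-0.3],"rotation": [0,0,0]},{"claw": 0,"linear": [0.4,0,0],"rotation": [0,0,0]},{"claw": 0,"linear": [0.4,0,0],"rotation": [0,0,0]},{"claw": 0,"linear": [0.15,0,0],"rotation": [0,0,0]},{"claw": 0,"linear": [0,0,0],"rotation": [0,0,0]}])

```text
time: 3.12
position: [0.469, 0.2753, 0.0892]
tool_rot: [-1.2, 1.192, 1.205]
ft_force: [0.5, 0.3, -0.6]
grip_width: 0.995
```

```bash
python3 - <<'E'
from h import *
s=get_state(); print(s['position'],R(s['tool_rot']).round(3).tolist(), tool([.467,.273,.083],s).round(2))
E
```

```text
[0.46896994 0.27534128 0.08921757] [[0.012, -1.0, 0.005], [0.015, 0.005, 1.0], [-1.0, -0.011, 0.015]] [ 0.25  0.08 -0.1 ]
```

play_rows(targets=[{"claw": 0,"linear": [0.22,0.06,-0.1],"rotation": [0,0.009,0.007]},{"claw": 0,"linear": [0,0,0],"rotation": [0,0,0]},{"claw": 0,"linear": [0,0,0],"rotation": [0,0,0]}])

```text
time: 3.37
position: [0.4677, 0.273, 0.0836]
tool_rot: [-1.205, 1.211, 1.206]
ft_force: [0.1, -0.7, 0.5]
grip_width: 1.003
```

```bash
python3 - <<'E'
from h import *
s=get_state(); print(s['position'],R(s['tool_rot']).round(3).tolist(), tool([.467,.273,.083],s).round(2))
E
```

```text
[0.46773588 0.27298678 0.08357318] [[-0.0, -1.0, 0.005], [0.0, 0.005, 1.0], [-1.0, 0.0, 0.0]] [0.02 0.03 0.  ]
```

Well aligned. Grip, then lift clear (blade 70 mm) for a look.

play_rows(targets=[{"claw": 1,"linear": [0,0,0],"rotation": [0,0,0]},{"claw": 1,"linear": [0,0,0],"rotation": [0,0,0]},{"claw": 1,"linear": [0,0,0],"rotation": [0,0,0]},{"claw": 1,"linear": [0,0,0],"rotation": [0,0,0]},{"claw": 1,"linear": [0,0,0],"rotation": [0,0,0]},{"claw": 1,"linear": [0,0,0],"rotation": [0,0,0]},{"claw": 1,"linear": [0,0,0],"rotation": [0,0,0]},{"claw": 1,"linear": [0,0,0],"rotation": [0,0,0]}], newtons=25)

```text
time: 4.03
position: [0.4683, 0.2736, 0.0845]
tool_rot: [-1.205, 1.21, 1.205]
ft_force: [-0.4, 0.7, -0.1]
grip_width: 0.478
```

play_rows(targets=[{"claw": 1,"linear": [-0.5,0,0],"rotation": [0,0,0]},{"claw": 1,"linear": [-0.6,0,0],"rotation": [0,0,0]},{"claw": 1,"linear": [-0.8,0,0],"rotation": [0,0,0]},{"claw": 1,"linear": [-0.8,0,0],"rotation": [0,0,0]},{"claw": 1,"linear": [-0.8,0,0],"rotation": [0,0,0]},{"claw": 1,"linear": [-0.8,0,0],"rotation": [0,0,0]},{"claw": 1,"linear": [-0.6,0,0],"rotation": [0,0,0]},{"claw": 1,"linear": [0,0,0],"rotation": [0,0,0]},{"claw": 1,"linear": [0,0,0],"rotation": [0,0,0]}])

```text
time: 4.78
position: [0.4679, 0.2728, 0.2188]
tool_rot: [-1.205, 1.208, 1.204]
ft_force: [-0.0, -0.5, -0.8]
grip_width: 0.009
```

```bash
python3 - <<'E'
from h import *
s=get_state(); print(s['position'],R(s['tool_rot']).round(3).tolist(),s['joint_positions'].round(2))
C=cam('scene'); im=get_image('scene'); cv2.imwrite('pics/s2.png',im)
p=s['position']; uv=proj(C,p-[0,0,.035]).astype(int); print(uv)
x0,y0=uv-[60,45]; 
a=cv2.resize(im[max(0,y0):y0+90,x0:x0+120],None,fx=6,fy=6,interpolation=cv2.INTER_CUBIC);print(x0,y0); cv2.imwrite('pics/s2c.png',a)
E
```

```text
[0.46794099 0.27284723 0.21882784] [[0.003, -1.0, 0.006], [0.002, 0.006, 1.0], [-1.0, -0.003, 0.002]] [-0.78  0.07  0.22  1.69 -0.02  1.38  1.  ]
[454 241]
394 196
```

View pics/s2c.png

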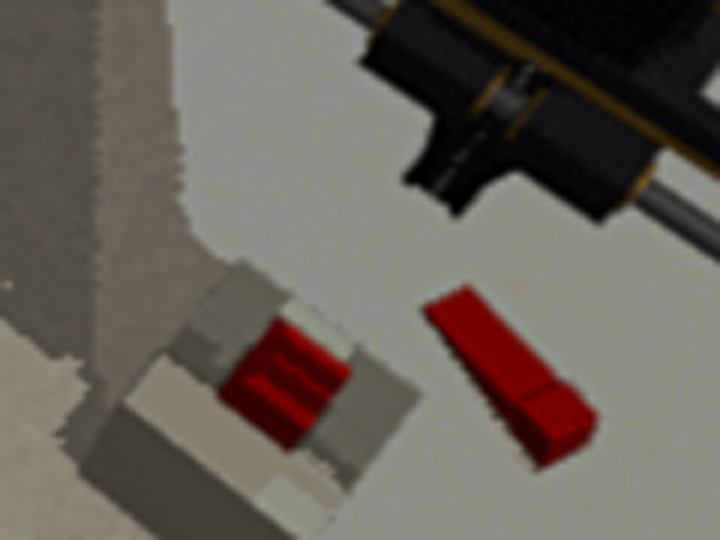

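I lifted too early: the fingers were still closing and the wedge stayed in the rack (crop (285,385)), undisturbed. I'll reopen and repeat with a longer close.

play_rows(targets=[{"claw": 0.3,"linear": [0,0,0],"rotation": [0,0,0]},{"claw": 0.3,"linear": [0,0,0],"rotation": [0,0,0]},{"claw": 0.3,"linear": [0,0,0],"rotation": [0,0,0]},{"claw": 0.3,"linear": [0,0,0],"rotation": [0,0,0]},{"claw": 0.3,"linear": [0,0,0],"rotation": [0,0,0]},{"claw": 0.3,"linear": [0,0,0],"rotation": [0,0,0]},{"claw": 0.3,"linear": [1,0,0],"rotation": [0,0,0]},{"claw": 0.3,"linear": [1,0,0],"rotation": [0,0,0]},{"claw": 0.3,"linear": [1,0,0],"rotation": [0,0,0]},{"claw": 0.3,"linear": [0,0,0],"rotation": [0,0,0]}])

```text
time: 5.67
position: [0.4665, 0.2719, 0.1376]
tool_rot: [-1.205, 1.213, 1.205]
ft_force: [-0.8, 0.2, -0.6]
grip_width: 0.658
```

```bash
python3 - <<'E'
from h import *
s=get_state(); print(s['position'],R(s['tool_rot']).round(3).tolist(), tool([.467,.273,.083],s).round(2))
E
```

```text
[0.46652251 0.27193156 0.13759432] [[-0.001, -1.0, 0.006], [-0.0, 0.006, 1.0], [-1.0, 0.001, -0.0]] [ 2.18 -0.02  0.04]
```

play_rows(targets=[{"claw": 0.3,"linear": [0.8,0,0.03],"rotation": [0,0,0]},{"claw": 0.3,"linear": [0.7,0,0],"rotation": [0,0,0]},{"claw": 0.3,"linear": [0.4,0,0],"rotation": [0,0,0]},{"claw": 0.3,"linear": [0,0,0],"rotation": [0,0,0]},{"claw": 0.3,"linear": [0,0,0],"rotation": [0,0,0]}])

```text
time: 6.08
position: [0.4678, 0.2735, 0.0917]
tool_rot: [-1.205, 1.211, 1.205]
ft_force: [0.4, 0.0, 1.1]
grip_width: 0.699
```

```bash
python3 - <<'E'
from h import *
s=get_state(); print(s['position'],R(s['tool_rot']).round(3).tolist(), tool([.467,.273,.083],s).round(2))
E
```

```text
[0.4677615  0.2735227  0.09171055] [[0.001, -1.0, 0.006], [0.0, 0.006, 1.0], [-1.0, -0.001, 0.0]] [ 0.35  0.03 -0.02]
```

play_rows(targets=[{"claw": 0.3,"linear": [0.35,0.03,0],"rotation": [0,0,0]},{"claw": 0.5,"linear": [0,0,0],"rotation": [0,0,0]},{"claw": 0.8,"linear": [0,0,0],"rotation": [0,0,0]},{"claw": 1,"linear": [0,0,0],"rotation": [0,0,0]},{"claw": 1,"linear": [0,0,0],"rotation": [0,0,0]},{"claw": 1,"linear": [0,0,0],"rotation": [0,0,0]},{"claw": 1,"linear": [0,0,0],"rotation": [0,0,0]},{"claw": 1,"linear": [0,0,0],"rotation": [0,0,0]},{"claw": 1,"linear": [0,0,0],"rotation": [0,0,0]},{"claw": 1,"linear": [0,0,0],"rotation": [0,0,0]}])

```text
time: 6.92
position: [0.4702, 0.2757, 0.088]
tool_rot: [-1.204, 1.202, 1.202]
ft_force: [0.2, -0.9, -0.6]
grip_width: 0.102
```

play_rows(targets=[{"claw": 1,"linear": [0,0,0],"rotation": [0,0,0]},{"claw": 1,"linear": [0,0,0],"rotation": [0,0,0]}])

```text
time: 7.08
position: [0.4702, 0.2757, 0.0879]
tool_rot: [-1.204, 1.202, 1.202]
ft_force: [-0.0, 0.1, -1.0]
grip_width: 0.018
```

The fingers shut on nothing again, so I'll look before moving.

```bash
python3 - <<'E'
from h import *
s=get_state(); print(s['position'],proj(cam('scene'),s['position']),proj(cam('top'),s['position']))
im=get_image('scene'); t=get_image('top'); w=get_image('wrist');cv2.imwrite('pics/s3.png',im);cv2.imwrite('pics/w3.png',w);cv2.imwrite('pics/t3.png',t)
a=cv2.resize(im[200:300,390:490],None,fx=4,fy=4,interpolation=cv2.INTER_CUBIC)
b=cv2.resize(w[100:400,170:470],(400,400))
cv2.imwrite('pics/m3.png',np.hstack([a,b]))
for n,i in(('scene',im),('top',t)):
    for c in red(i): print(n,cv2.minAreaRect(c))
E
```

```text
[0.47018006 0.27568921 0.0879336 ] [440.67433768 261.75132041] [214.4191761  228.93621341]
scene ((481.77032470703125, 264.62164306640625), (20.808326721191406, 5.463639259338379), 35.53767776489258)
scene ((440.3000183105469, 260.10003662109375), (15.800000190734863, 15.800002098083496), 36.869895935058594)
```

View pics/m3.png

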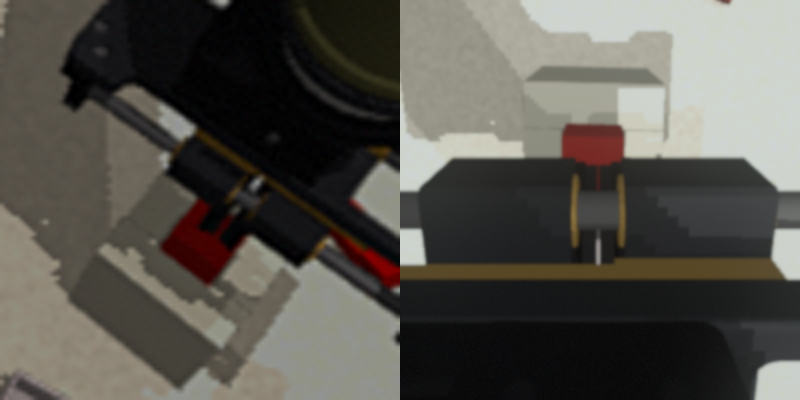

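```bash
python3 - <<'E'
from h import *
C=cam('scene')
p=np.array([.4679,.2728,.2188])
for dz in (-.02,0,.02,.04): print(dz,proj(C,p+[0,0,dz]).round(1), proj(C,np.array([.4702,.2757,.0879])+[0,0,dz]).round(1))
# rack/head heights: scene
for q in ([.467,.273,.103],[.453,.258,.103],[.481,.258,.103],[.481,.288,.103],[.453,.288,.103]): print(proj(C,q).round(1))
im=cv2.imread('pics/s3.png'); s2=cv2.imread('pics/s2.png')
cv2.imwrite('pics/m4.png',np.hstack([cv2.resize(im[235:285,415:465],None,fx=8,fy=8,interpolation=2),cv2.resize(s2[205:255,440:490],None,fx=8,fy=8,interpolation=2)]))
print({k:np.round(v,3) for k,v in get_state().items()})
E
```

```text
-0.02 [457.6 237.8] [437.9 265.2]
0 [461.3 233.1] [440.7 261.8]
0.02 [465.2 228.2] [443.5 258.2]
0.04 [469.3 223. ] [446.5 254.5]
[442.5 257.1]
[439.7 247.3]
[432.1 257.5]
[445.3 267. ]
[452.8 256.7]
{'time': np.float64(7.233), 'joint_positions': array([-0.773,  0.163,  0.214,  1.854, -0.039,  1.119,  1.019]), 'qd': array([ 0.001, -0.003, -0.001, -0.001,  0.002,  0.   , -0.001]), 'joint_torque': array([ 3.0000e-03, -3.7056e+01,  1.2130e+00, -2.8825e+01,  0.0000e+00,
        3.8000e-02, -0.0000e+00]), 'position': array([0.47 , 0.276, 0.088]), 'tool_rot': array([-1.204,  1.202,  1.202]), 'ft_force': array([-0.765,  0.552, -0.32 ]), 'torque': array([ 0.024, -0.003, -0.017]), 'grip_width': np.float64(0.004)}
```

View pics/m4.png

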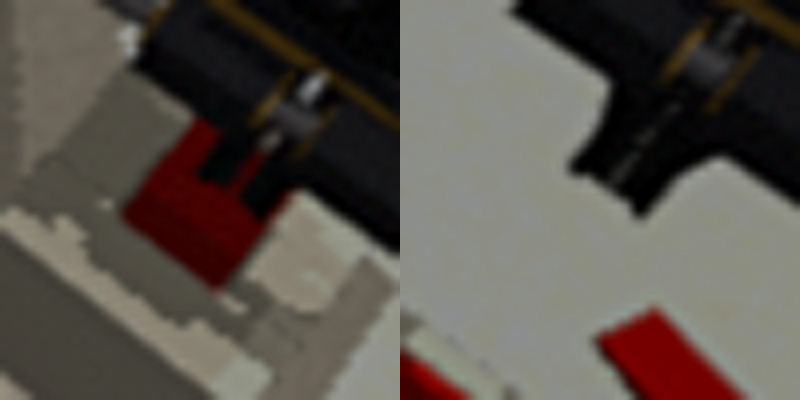

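Both views put the fingertips about 20 mm higher than the reported TCP (image (444,259) against the projected (441,262)). That explains closing just above the 103 mm head top. I'll open here, correct xy, and lower gently while watching the force.

play_rows(targets=[{"claw": 0.4,"linear": [0,0.12,-0.1],"rotation": [0,0,0]},{"claw": 0.4,"linear": [0,0,0],"rotation": [0,0,0]},{"claw": 0.4,"linear": [0,0,0],"rotation": [0,0,0]},{"claw": 0.4,"linear": [0,0,0],"rotation": [0,0,0]},{"claw": 0.4,"linear": [0,0,0],"rotation": [0,0,0]},{"claw": 0.4,"linear": [0,0,0],"rotation": [0,0,0]},{"claw": 0.4,"linear": [0,0,0],"rotation": [0,0,0]},{"claw": 0.4,"linear": [0,0,0],"rotation": [0,0,0]},{"claw": 0.4,"linear": [0.3,0,0],"rotation": [0,0,0]},{"claw": 0.4,"linear": [0,0,0],"rotation": [0,0,0]}])

```text
time: 8.07
position: [0.4669, 0.273, 0.0799]
tool_rot: [-1.204, 1.202, 1.202]
ft_force: [-1.1, 0.9, -0.6]
grip_width: 0.581
```

```bash
python3 - <<'E'
from h import *
s=get_state(); print(s['position'],R(s['tool_rot']).round(3).tolist(), tool([.467,.273,.064],s).round(2),s['grip_width'])
E
```

```text
[0.46693772 0.27300567 0.07992257] [[0.008, -1.0, 0.006], [0.006, 0.006, 1.0], [-1.0, -0.008, 0.006]] [ 0.64  0.   -0.  ] 0.5807188476066149
```

play_rows(targets=[{"claw": 0.4,"linear": [0.2,0,0],"rotation": [0,0.004,0.005]},{"claw": 0.4,"linear": [0,0,0],"rotation": [0,0,0]}])

```text
time: 8.23
position: [0.4667, 0.2729, 0.074]
tool_rot: [-1.205, 1.214, 1.205]
ft_force: [0.3, -0.2, -0.2]
grip_width: 0.598
```

play_rows(targets=[{"claw": 0.4,"linear": [0.2,0,0],"rotation": [0,0,0]},{"claw": 0.4,"linear": [0,0,0],"rotation": [0,0,0]}])

```text
time: 8.4
position: [0.4667, 0.2729, 0.0681]
tool_rot: [-1.205, 1.215, 1.206]
ft_force: [-0.2, -0.1, 0.7]
grip_width: 0.601
```

play_rows(targets=[{"claw": 0.4,"linear": [0.2,0,0],"rotation": [0,0,0]},{"claw": 0.4,"linear": [0,0,0],"rotation": [0,0,0]}])

```text
time: 8.57
position: [0.4665, 0.2728, 0.0623]
tool_rot: [-1.206, 1.215, 1.206]
ft_force: [0.1, -0.2, -0.4]
grip_width: 0.599
```

No contact at TCP z 0.062, which is below the 78 mm rack top. That confirms the offset. Close.

play_rows(targets=[{"claw": 0.8,"linear": [0,0,0],"rotation": [0,0,0]},{"claw": 1,"linear": [0,0,0],"rotation": [0,0,0]},{"claw": 1,"linear": [0,0,0],"rotation": [0,0,0]},{"claw": 1,"linear": [0,0,0],"rotation": [0,0,0]},{"claw": 1,"linear": [0,0,0],"rotation": [0,0,0]},{"claw": 1,"linear": [0,0,0],"rotation": [0,0,0]},{"claw": 1,"linear": [0,0,0],"rotation": [0,0,0]},{"claw": 1,"linear": [0,0,0],"rotation": [0,0,0]}])

```text
time: 9.23
position: [0.4666, 0.2728, 0.0624]
tool_rot: [-1.205, 1.215, 1.206]
ft_force: [-0.1, 0.6, -0.2]
grip_width: 0.339
```

Held (0.339 × 87 = 29.5 mm, as the head should be). Lift.

play_rows(targets=[{"claw": 1,"linear": [-0.4,0,0],"rotation": [0,0,0]},{"claw": 1,"linear": [-0.6,0,0],"rotation": [0,0,0]},{"claw": 1,"linear": [-0.8,0,0],"rotation": [0,0,0]},{"claw": 1,"linear": [-0.8,0,0],"rotation": [0,0,0]},{"claw": 1,"linear": [-0.8,0,0],"rotation": [0,0,0]},{"claw": 1,"linear": [-0.8,0,0],"rotation": [0,0,0]},{"claw": 1,"linear": [-0.8,0,0],"rotation": [0,0,0]},{"claw": 1,"linear": [-0.6,0,0],"rotation": [0,0,0]},{"claw": 1,"linear": [0,0,0],"rotation": [0,0,0]},{"claw": 1,"linear": [0,0,0],"rotation": [0,0,0]}])

```text
time: 10.07
position: [0.4679, 0.2727, 0.2144]
tool_rot: [-1.205, 1.21, 1.202]
ft_force: [-0.5, 0.3, -1.4]
grip_width: 0.339
```

```bash
python3 - <<'E'
from h import *
s=get_state(); print(s['position'],R(s['tool_rot']).round(3).tolist(),s['joint_positions'].round(2),s['grip_width'])
C=cam('scene'); im=get_image('scene'); cv2.imwrite('pics/s5.png',im); cv2.imwrite('pics/w5.png',get_image('wrist')); cv2.imwrite('pics/t5.png',get_image('top'))
u,v=proj(C,s['position']-[0,0,.03]).astype(int); x0,y0=u-35,v-40; print(x0,y0)
cv2.imwrite('pics/s5c.png',cv2.resize(im[y0:y0+70,x0:x0+80],None,fx=8,fy=8,interpolation=2))
E
```

```text
[0.46789857 0.27267019 0.21442453] [[0.003, -1.0, 0.007], [0.0, 0.007, 1.0], [-1.0, -0.003, 0.0]] [-0.78  0.07  0.22  1.69 -0.01  1.38  1.  ] 0.3392942592581389
419 200
```

View pics/s5c.png

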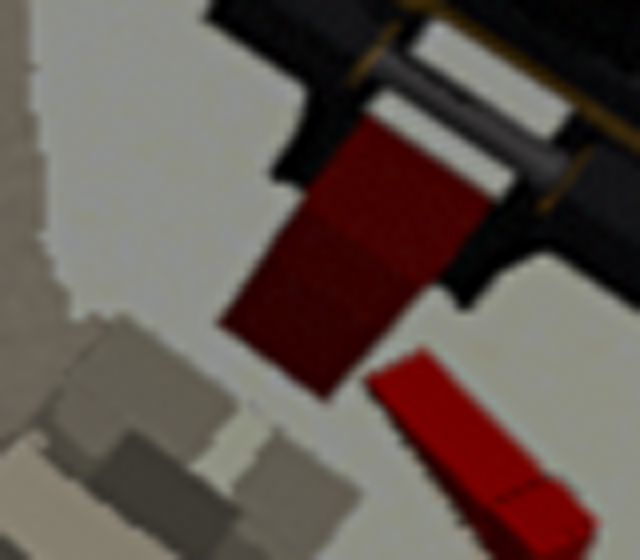

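The blade is held. The head's top edge corners are at crop (370,115)/(490,200), the front top edge at (310,205)/(430,285), and the lower end at (220,320)/(325,400). I'll compare the lower corners with both orientations.

```bash
python3 - <<'E'
from h import *
C=cam('scene'); t=np.array([.4679,.2727,.2144])
for name,sg in(('wedge x=+world',1),('wedge x=-world',-1)):
    o=t+[-7*sg*1e-3,0,-.0544]
    print(name,[((proj(C,o+np.array([sg*x,y,z])/1000)-[419,200])*8).round(0) for x,y,z in ((sg*14+7*(1) if 0 else (21 if sg>0 else -7),-15,95),(21 if sg>0 else -7,15,95),(2.5 if sg>0 else -2.5,-15,0),(2.5 if sg>0 else -2.5,15,0))])
# top view: stop geometry
C=cam('top'); im=cv2.imread('pics/top.png')
B,G,Rr=[im[...,i].astype(int) for i in range(3)]
m=((B>55)&(B>1.6*Rr)&(B>1.4*G)).astype('uint8')
c=min((c for c in cv2.findContours(m,0,2)[0] if cv2.contourArea(c)>100),key=cv2.contourArea)
print(cv2.boundingRect(c))
x,y,w,h=cv2.boundingRect(c)
for r in range(y-1,y+h+1): print(r,''.join('#' if v else '.' for v in m[r,x-2:x+w+2]))
E
```

```text
wedge x=+world [array([296., 195.]), array([426., 284.]), array([209., 317.]), array([322., 396.])]
wedge x=-world [array([296., 195.]), array([426., 284.]), array([177., 359.]), array([290., 440.])]
(321, 212, 31, 14)
211 ...................................
212 ....#..............................
213 ...#######.................####....
214 ...#######................#######..
215 ...########..............########..
216 ...##############################..
217 ...##############################..
218 ..####..#########################..
219 ..###....#################....###..
220 ..###.....################....##...
221 ..###.....################.....##..
222 ..###....#################....###..
223 ..########################....###..
224 ...##############################..
225 .....#####.#####################...
226 ...................................
```

The lower corners match "wedge x = +world x" to 1–2 px, against 5 px for the other way. The wedge is therefore already oriented as the stop needs and no flip is required. I'll carry it over the stop and measure there with the wrist camera.

play_rows(targets=[{"claw": 1,"linear": [-0.3,-0.2,-0.6],"rotation": [0,0,0]},{"claw": 1,"linear": [-0.3,-0.2,-1],"rotation": [0,0,0]},{"claw": 1,"linear": [-0.3,-0.2,-1],"rotation": [0,0,0]},{"claw": 1,"linear": [-0.3,-0.2,-1],"rotation": [0,0,0]},{"claw": 1,"linear": [-0.3,-0.2,-1],"rotation": [0,0,0]},{"claw": 1,"linear": [-0.3,-0.2,-1],"rotation": [0,0,0]},{"claw": 1,"linear": [0,-0.3,-1],"rotation": [0,0,0]},{"claw": 1,"linear": [0,-0.3,-1],"rotation": [0,0,0]},{"claw": 1,"linear": [0,-0.3,-1],"rotation": [0,0,0]},{"claw": 1,"linear": [0,-0.3,-1],"rotation": [0,0,0]}])

```text
time: 11.05
position: [0.5193, 0.0283, 0.2451]
tool_rot: [-1.213, 1.229, 1.229]
ft_force: [0.2, 0.5, -0.3]
grip_width: 0.338
```

```bash
python3 - <<'E'
from h import *
s=get_state(); print(s['position'],R(s['tool_rot']).round(3).tolist(), tool([.53,-.03,.26],s).round(2))
E
```

```text
[0.51929652 0.02827586 0.24513915] [[-0.024, -1.0, -0.01], [-0.01, -0.01, 1.0], [-1.0, 0.024, -0.01]] [-0.58 -0.39 -2.34]
```

play_rows(targets=[{"claw": 1,"linear": [-0.3,-0.2,-0.8],"rotation": [0,0,-0.005]},{"claw": 1,"linear": [-0.3,-0.2,-0.7],"rotation": [0,0,-0.005]},{"claw": 1,"linear": [0,0,-0.6],"rotation": [0,0,0]},{"claw": 1,"linear": [0,0,0],"rotation": [0,0,0]},{"claw": 1,"linear": [0,0,0],"rotation": [0,0,0]},{"claw": 1,"linear": [0,0,0],"rotation": [0,0,0]}])

```text
time: 11.55
position: [0.5268, -0.0344, 0.253]
tool_rot: [-1.209, 1.237, 1.216]
ft_force: [1.0, -0.8, -0.4]
grip_width: 0.334
```

```bash
python3 - <<'E'
from h import *
s=get_state(); print(s['position'],R(s['tool_rot']).round(3).tolist(), tool([.53,-.03,.26],s).round(2))
im=get_image('wrist'); cv2.imwrite('pics/w6.png',im); C=cam('wrist',s)
u,v=proj(C,[.505,-.03,.082]).astype(int); print(u,v); x0,y0=u-65,max(0,v-45); print(x0,y0)
cv2.imwrite('pics/w6c.png',cv2.resize(im[y0:y0+100,x0:x0+130],None,fx=6,fy=6,interpolation=2))
E
```

```text
[ 0.52681682 -0.03439441  0.25298529] [[-0.021, -1.0, 0.002], [-0.015, 0.003, 1.0], [-1.0, 0.021, -0.015]] [-0.29 -0.12  0.17]
323 159
258 114
```

View pics/w6c.png

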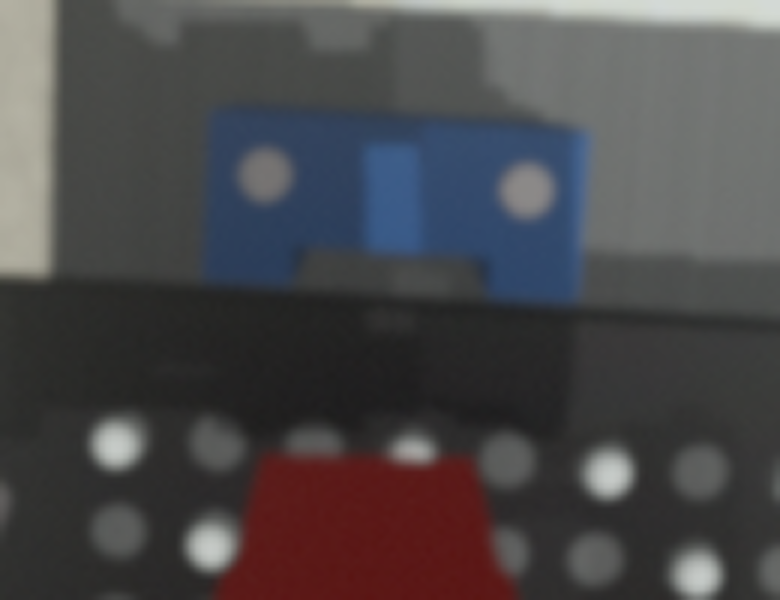

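The view is clear. The stop top is at crop (212,108)–(588,130), the pocket face edge at (300,247)–(487,262), and the plate edge at (0,278)–(780,322). The slot lies between them. The held blade's thin end is at (258,457)–(477,460).

```bash
python3 - <<'E'
from h import *
s=get_state(); C=cam('wrist',s)
W=lambda p,z: ray(C,(258+(p[0]-2.5)/6,114+(p[1]-2.5)/6),z)
P={k:W(p,.082) for k,p in dict(faceL=(300,247),faceR=(487,262),outL=(212,108),outR=(588,130),lowL=(205,282),lowR=(580,302),plL=(0,278),plR=(780,322)).items()}
for k,v in P.items(): print(k,v.round(4))
for a,b in(('faceL','faceR'),('outL','outR'),('lowL','lowR'),('plL','plR')):
    d=P[b]-P[a]; print(a,np.linalg.norm(d).round(4),'yaw of y axis',np.degrees(np.arctan2(-d[0],d[1])).round(1),((P[a]+P[b])/2).round(4))
a,b=W((258,457),s['position'][2]-.0544),W((477,460),s['position'][2]-.0544); print('blade',a.round(4),b.round(4),((a+b)/2-s['position']).round(4))
E
```

```text
faceL [ 0.4995 -0.049   0.082 ]
faceR [ 0.5025 -0.0113  0.082 ]
outL [ 0.4721 -0.0662  0.082 ]
outR [0.4764 0.0083 0.082 ]
lowL [ 0.5065 -0.0683  0.082 ]
lowR [0.5105 0.0076 0.082 ]
plL [ 0.5057 -0.1099  0.082 ]
plR [0.5146 0.0481 0.082 ]
faceL 0.0378 yaw of y axis -4.6 [ 0.501  -0.0301  0.082 ]
outL 0.0746 yaw of y axis -3.3 [ 0.4742 -0.0289  0.082 ]
lowL 0.076 yaw of y axis -3.0 [ 0.5085 -0.0303  0.082 ]
plL 0.1583 yaw of y axis -3.2 [ 0.5101 -0.0309  0.082 ]
blade [ 0.5183 -0.0494  0.1985] [ 0.5187 -0.0184  0.1985] [-0.0083 -0.0002 -0.0544]
```

The stop's pocket face is at (0.501, −0.030) with yaw −3.2°, and all four edges agree. Sizes come out at 38, 75 and 76 mm against 40 and 76, which fits. The slot is about 9.5 mm now, and the blade's flat face is about 8 mm behind the TCP. Next I'll square the tool and move above the slot.

play_rows(targets=[{"claw": 1,"linear": [0,0.33,0.08],"rotation": [0.018,-0.008,-0.012]},{"claw": 1,"linear": [0,0.33,0.08],"rotation": [0.018,0,0]},{"claw": 1,"linear": [0.6,0,0],"rotation": [0,0,0]},{"claw": 1,"linear": [0.6,0,0],"rotation": [0,0,0]},{"claw": 1,"linear": [0.6,0,0],"rotation": [0,0,0]},{"claw": 1,"linear": [0.6,0,0],"rotation": [0,0,0]},{"claw": 1,"linear": [0.3,0,0],"rotation": [0,0,0]},{"claw": 1,"linear": [0,0,0],"rotation": [0,0,0]},{"claw": 1,"linear": [0,0,0],"rotation": [0,0,0]}])

```text
time: 12.35
position: [0.5079, -0.0144, 0.1803]
tool_rot: [-1.177, 1.231, 1.184]
ft_force: [0.3, -0.5, -0.6]
grip_width: 0.339
```

```bash
cat > chk.py <<'E'
from h import *
import sys
s=get_state(); z=float(sys.argv[1]); x=float(sys.argv[2]) if len(sys.argv)>2 else .510
M=R(s['tool_rot']); print(s['position'].round(4),'yaw',np.degrees(np.arctan2(-M[0,2],M[1,2])).round(2),'tilt y.z',M[2,1].round(4),'z.z',M[2,2].round(4),'shift',tool([x,-.0305,z],s).round(3),'f',s['ft_force'].round(1),'g',s['grip_width'].round(3))
E
python3 chk.py .16
```

```text
Traceback (most recent call last):
  File "chk.py", line 4, in <module>
    M=R(s['tool_rot']); print(s['position'].round(4),'yaw',np.degrees(np.arctan2(-M[0,2],M[1,2])).round(2),'tilt y.z',M[2,1].round(4),'z.z',M[2,2].round(4),'shift',tool([x,-.0305,z],s).round(3),'f',s['ft_force'].round(1),'g',s['grip_width'].round(3))
                                                                                                                                                                                                                                 ^^^^^^^^^^^^^^^^^^^^^
AttributeError: 'float' object has no attribute 'round'
```

```bash
sed -i "s/s\['grip_width'\].round(3)/round(float(s['grip_width']),3)/" chk.py; python3 chk.py .16
```

```text
[ 0.5079 -0.0144  0.1803] yaw -2.26 tilt y.z 0.0054 z.z 0.0008 shift [ 0.813 -0.112 -0.642] f [ 0.3 -0.5 -0.6] g 0.339
```

play_rows(targets=[{"claw": 1,"linear": [0.3,-0.1,-0.35],"rotation": [0.01,0,-0.003]},{"claw": 1,"linear": [0.2,0,-0.25],"rotation": [0,0,0]},{"claw": 1,"linear": [0,0,0],"rotation": [0,0,0]},{"claw": 1,"linear": [0,0,0],"rotation": [0,0,0]},{"claw": 1,"linear": [0,0,0],"rotation": [0,0,0]}])

```text
time: 12.77
position: [0.5115, -0.0308, 0.1689]
tool_rot: [-1.168, 1.232, 1.166]
ft_force: [0.2, 0.5, 0.2]
grip_width: 0.341
```

```bash
python3 chk.py .15
```

```text
[ 0.5115 -0.0308  0.1689] yaw -3.23 tilt y.z -0.0032 z.z 0.0011 shift [0.755 0.064 0.006] f [0.2 0.5 0.2] g 0.341
```

play_rows(targets=[{"claw": 1,"linear": [0.5,0.06,0],"rotation": [0,0,0]},{"claw": 1,"linear": [0,0,0],"rotation": [0,0,0]},{"claw": 1,"linear": [0,0,0],"rotation": [0,0,0]}])

```text
time: 13.02
position: [0.5113, -0.031, 0.1578]
tool_rot: [-1.169, 1.23, 1.163]
ft_force: [1.1, -0.1, -0.4]
grip_width: 0.343
```

```bash
python3 chk.py .14; python3 - <<'E'
from h import *
s=get_state(); im=get_image('wrist'); cv2.imwrite('pics/w7.png',im); C=cam('wrist',s)
u,v=proj(C,[.501,-.03,.082]).astype(int); print(u,v); x0,y0=u-65,max(0,v-50); print(x0,y0)
cv2.imwrite('pics/w7c.png',cv2.resize(im[y0:y0+100,x0:x0+130],None,fx=6,fy=6,interpolation=2))
c=max(red(im),key=cv2.contourArea).reshape(-1,2); t=c[:,1].min(); e=c[c[:,1]<=t+1]; print('red top row',t,e[:,0].min(),e[:,0].max(), cv2.boundingRect(c))
z=s['position'][2]-.0544
print(ray(C,(e[:,0].min(),t-.5),z)-s['position'],ray(C,(e[:,0].max(),t-.5),z)-s['position'])
E
```

```text
[ 0.5113 -0.031   0.1578] yaw -3.28 tilt y.z -0.0061 z.z 0.0018 shift [0.71  0.057 0.017] f [ 1.1 -0.1 -0.4] g 0.343
318 180
253 130
red top row 189 301 336 (291, 189, 56, 55)
[-0.00897944 -0.01388033 -0.0544    ] [-0.00726896  0.01570517 -0.0544    ]
```

View pics/w7c.png

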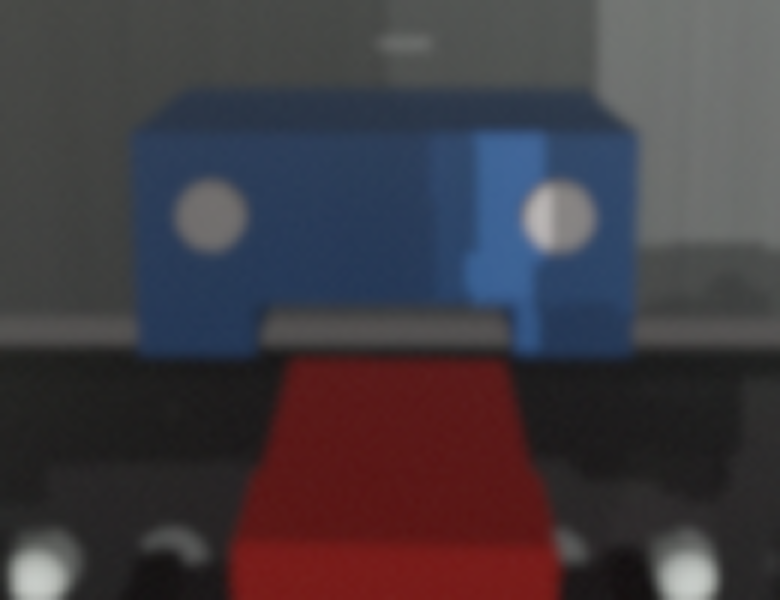

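The blade hangs just in front of the pocket. The pocket face is at crop y 306, x 258–512. The cheek ends are at y 355, and the blade tip is at (288–510, 358).

```bash
python3 - <<'E'
from h import *
s=get_state(); C=cam('wrist',s)
W=lambda p,z: ray(C,(253+(p[0]-2.5)/6,130+(p[1]-2.5)/6),z)
for n,p,z in(('faceL',(262,307),.082),('faceR',(508,305),.082),('oL',(137,357),.082),('oR',(634,356),.082),('topL',(137,130),.082),('topR',(634,132),.082),('bladeL',(288,359),s['position'][2]-.0544),('bladeR',(511,359),s['position'][2]-.0544)):
    print(n,W(p,z).round(4))
E
```

```text
faceL [ 0.4993 -0.0501  0.082 ]
faceR [ 0.5011 -0.0128  0.082 ]
oL [ 0.506  -0.0698  0.082 ]
oR [0.5102 0.0061 0.082 ]
topL [ 0.4715 -0.0666  0.082 ]
topR [0.4761 0.007  0.082 ]
bladeL [ 0.5027 -0.0453  0.1031]
bladeR [ 0.5045 -0.0138  0.1031]
```

play_rows(targets=[{"claw": 1,"linear": [0,0.065,-0.07],"rotation": [0,0,0.003]},{"claw": 1,"linear": [0,0,0],"rotation": [0,0,0]},{"claw": 1,"linear": [0.3,0,0],"rotation": [0,0,0]},{"claw": 1,"linear": [0.3,0,0],"rotation": [0,0,0]},{"claw": 1,"linear": [0,0,0],"rotation": [0,0,0]}])

```text
time: 13.48
position: [0.5105, -0.0325, 0.1433]
tool_rot: [-1.167, 1.231, 1.166]
ft_force: [-0.4, 0.2, -0.5]
grip_width: 0.34
```

```bash
sed -i 's/-.0305/-.0328/;s/.510$/.5097/' chk.py; python3 chk.py .125
```

```text
[ 0.5105 -0.0325  0.1433] yaw -3.25 tilt y.z -0.0036 z.z 0.0026 shift [ 0.733  0.036 -0.017] f [-0.4  0.2 -0.5] g 0.34
```

play_rows(targets=[{"claw": 1,"linear": [0,0.036,-0.015],"rotation": [0,0,0]},{"claw": 1,"linear": [0.25,0,0],"rotation": [0,0,0]},{"claw": 1,"linear": [0,0,0],"rotation": [0,0,0]}])

```text
time: 13.73
position: [0.5091, -0.0328, 0.1357]
tool_rot: [-1.167, 1.232, 1.167]
ft_force: [-0.6, -0.0, -0.6]
grip_width: 0.336
```

play_rows(targets=[{"claw": 1,"linear": [0.3,0,0],"rotation": [0,0,0]},{"claw": 1,"linear": [0,0,0],"rotation": [0,0,0]}])

```text
time: 13.9
position: [0.509, -0.0327, 0.1273]
tool_rot: [-1.167, 1.232, 1.167]
ft_force: [-0.0, 0.6, -0.9]
grip_width: 0.343
```

```bash
python3 chk.py .122
```

```text
[ 0.509  -0.0327  0.1273] yaw -3.24 tilt y.z -0.0021 z.z 0.0022 shift [ 0.214 -0.029 -0.003] f [-0.   0.6 -0.9] g 0.343
```

No contact so far and the tip is 9 mm into the slot. A bit deeper.

play_rows(targets=[{"claw": 1,"linear": [0.25,0,0],"rotation": [0,0,0]},{"claw": 1,"linear": [0,0,0],"rotation": [0,0,0]}])

```text
time: 14.07
position: [0.5089, -0.0327, 0.1202]
tool_rot: [-1.167, 1.232, 1.167]
ft_force: [0.2, -0.1, 1.0]
grip_width: 0.34
```

play_rows(targets=[{"claw": 1,"linear": [0.15,0,0],"rotation": [0,0,0]},{"claw": 1,"linear": [0,0,0],"rotation": [0,0,0]}])

```text
time: 14.23
position: [0.5088, -0.0327, 0.1159]
tool_rot: [-1.167, 1.233, 1.167]
ft_force: [-0.3, -0.3, 0.3]
grip_width: 0.342
```

```bash
python3 chk.py .115
```

```text
[ 0.5088 -0.0327  0.1159] yaw -3.24 tilt y.z -0.0015 z.z 0.002 shift [ 0.034 -0.036 -0.004] f [-0.3 -0.3  0.3] g 0.342
```

Tip z is about 0.061, inside the accepted band, with no lateral force. Release.

play_rows(targets=[{"claw": 0.4,"linear": [0,0,0],"rotation": [0,0,0]},{"claw": 0.4,"linear": [0,0,0],"rotation": [0,0,0]},{"claw": 0.4,"linear": [0,0,0],"rotation": [0,0,0]},{"claw": 0.4,"linear": [0,0,0],"rotation": [0,0,0]},{"claw": 0.4,"linear": [0,0,0],"rotation": [0,0,0]},{"claw": 0.4,"linear": [0,0,0],"rotation": [0,0,0]},{"claw": 0.4,"linear": [0,0,0],"rotation": [0,0,0]}])

```text
time: 14.82
position: [0.5099, -0.0327, 0.117]
tool_rot: [-1.168, 1.231, 1.166]
ft_force: [0.4, 1.0, 0.2]
grip_width: 0.597
```

play_rows(targets=[{"claw": 0.4,"linear": [-0.6,0,0],"rotation": [0,0,0]},{"claw": 0.4,"linear": [-0.8,0,0],"rotation": [0,0,0]},{"claw": 0.4,"linear": [-0.8,0,0],"rotation": [0,0,0]},{"claw": 0.4,"linear": [-0.5,0,0],"rotation": [0,0,0]},{"claw": 1,"linear": [0,0,0],"rotation": [0,0,0]},{"claw": 1,"linear": [0,0,0],"rotation": [0,0,0]},{"claw": 1,"linear": [0,0,0],"rotation": [0,0,0]}])

```text
time: 15.4
position: [0.5086, -0.0329, 0.1859]
tool_rot: [-1.167, 1.233, 1.167]
ft_force: [-0.0, -0.4, -0.1]
grip_width: 0.451
```

```bash
python3 chk.py .165 .509; python3 - <<'E'
from h import *
s=get_state(); im=get_image('wrist'); cv2.imwrite('pics/w8.png',im); C=cam('wrist',s); sc=get_image('scene'); cv2.imwrite('pics/s8.png',sc)
for n,i,C in(('w',im,C),('s',sc,cam('scene'))):
    for c in red(i): r=cv2.minAreaRect(c); print(n,np.round(r[0],1),np.round(r[1],1),round(r[2]),cv2.boundingRect(c),ray(C,r[0],.15).round(4))
C=cam('scene')
for z in (.145,.15,.155,.16): print(z,[proj(C,[.501+dx,-.032+dy,z]).round(0).tolist() for dx,dy in((23,-16),(23,14))for dx,dy in((dx/1000,dy/1000),)])
a=cv2.resize(sc[150:220,280:360],None,fx=5,fy=5,interpolation=2); u,v=proj(cam('wrist',s),[.509,-.032,.15]).astype(int)
b=cv2.resize(im[120:260,240:400],(400,350)); cv2.imwrite('pics/m8.png',np.hstack([a,b]))
E
```

```text
[ 0.5086 -0.0329  0.1859] yaw -3.26 tilt y.z -0.0016 z.z 0.0021 shift [ 0.834 -0.016  0.004] f [-0.  -0.4 -0.1] g 0.451
w [318.5 198.5] [39. 37.] 90 (300, 179, 38, 40) [ 0.5041 -0.0323  0.15  ]
w [624.9  26.1] [39.9 25.3] 21 (602, 12, 38, 34) [0.393  0.1865 0.15  ]
s [479.3 257. ] [33.6 12. ] 53 (465, 244, 29, 30) [0.4465 0.3238 0.15  ]
s [311.8 174.3] [15.6 12. ] 45 (303, 166, 18, 17) [ 0.5118 -0.0276  0.15  ]
0.145 [[300.0, 174.0], [311.0, 182.0]]
0.15 [[300.0, 173.0], [311.0, 181.0]]
0.155 [[300.0, 171.0], [311.0, 179.0]]
0.16 [[300.0, 170.0], [311.0, 178.0]]
```

View pics/m8.png

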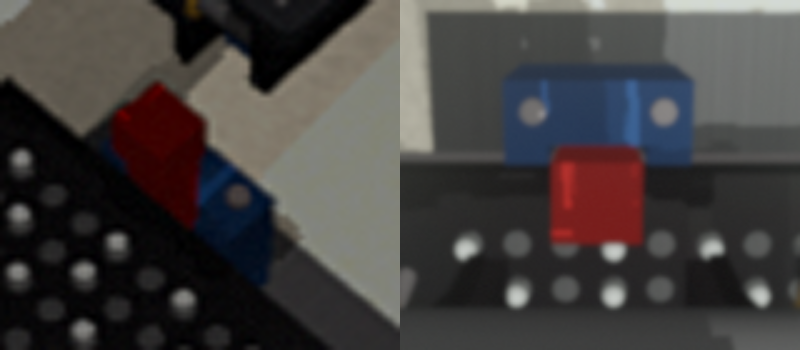

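The wedge stands upright and let go in the slot. Its head is at left-panel (160,120) and right-panel (597,195), centred on the blue stop, and the bystanders are untouched. Next I'll close the fingers fully over the head and descend for the tap.

play_rows(targets=[{"claw": 1,"linear": [0.4,-0.03,0],"rotation": [0,0,0]},{"claw": 1,"linear": [0.3,0,0],"rotation": [0,0,0]},{"claw": 1,"linear": [0,0,0],"rotation": [0,0,0]},{"claw": 1,"linear": [0,0,0],"rotation": [0,0,0]},{"claw": 1,"linear": [0,0,0],"rotation": [0,0,0]},{"claw": 1,"linear": [0,0,0],"rotation": [0,0,0]},{"claw": 1,"linear": [0,0,0],"rotation": [0,0,0]},{"claw": 1,"linear": [0.2,0,0],"rotation": [0,0,0]},{"claw": 1,"linear": [0.2,0,0],"rotation": [0,0,0]}])

```text
time: 16.25
position: [0.5071, -0.033, 0.1523]
tool_rot: [-1.165, 1.238, 1.171]
ft_force: [0.3, 0.8, 0.4]
grip_width: 0.006
```

```bash
python3 chk.py .13 .5095
```

```text
[ 0.5071 -0.033   0.1523] yaw -3.26 tilt y.z 0.0046 z.z 0.0005 shift [ 0.891 -0.1    0.012] f [0.3 0.8 0.4] g 0.006
```

play_rows(targets=[{"claw": 1,"linear": [0.1,-0.1,0.01],"rotation": [0,0,-0.003]},{"claw": 1,"linear": [0.15,0,0],"rotation": [0,0,0]},{"claw": 1,"linear": [0.15,0,0],"rotation": [0,0,0]}])

```text
time: 16.5
position: [0.5098, -0.0329, 0.141]
tool_rot: [-1.167, 1.235, 1.167]
ft_force: [-0.1, 0.7, -0.3]
grip_width: 0.002
```

play_rows(targets=[{"claw": 1,"linear": [0.1,0,0],"rotation": [0,0,0]},{"claw": 1,"linear": [0.1,0,0],"rotation": [0,0,0]}])

```text
time: 16.67
position: [0.5095, -0.0328, 0.1349]
tool_rot: [-1.167, 1.235, 1.167]
ft_force: [0.0, -0.7, 0.3]
grip_width: 0.008
```

play_rows(targets=[{"claw": 1,"linear": [0.08,0,0],"rotation": [0,0,0]},{"claw": 1,"linear": [0.08,0,0],"rotation": [0,0,0]}])

```text
time: 16.83
position: [0.5093, -0.0329, 0.1302]
tool_rot: [-1.167, 1.236, 1.168]
ft_force: [-0.2, 1.0, 0.4]
grip_width: 0.006
```

```bash
python3 chk.py .13 .5095
```

```text
[ 0.5093 -0.0329  0.1302] yaw -3.26 tilt y.z 0.0005 z.z 0.0003 shift [ 0.009 -0.007  0.003] f [-0.2  1.   0.4] g 0.006
```

play_rows(targets=[{"claw": 1,"linear": [0.05,0,0],"rotation": [0,0,0]},{"claw": 1,"linear": [0.05,0,0],"rotation": [0,0,0]}])

```text
time: 17.0
position: [0.5092, -0.0329, 0.1273]
tool_rot: [-1.167, 1.236, 1.168]
ft_force: [-0.3, -0.1, 0.1]
grip_width: 0.008
```

play_rows(targets=[{"claw": 1,"linear": [0.04,0,0],"rotation": [0,0,0]},{"claw": 1,"linear": [0.04,0,0],"rotation": [0,0,0]}])

```text
time: 17.17
position: [0.5093, -0.0328, 0.1251]
tool_rot: [-1.167, 1.236, 1.168]
ft_force: [0.8, -0.7, 0.3]
grip_width: 0.003
```

play_rows(targets=[{"claw": 1,"linear": [0.04,0,0],"rotation": [0,0,0]},{"claw": 1,"linear": [0.04,0,0],"rotation": [0,0,0]}])

```text
time: 17.33
position: [0.5095, -0.0329, 0.1231]
tool_rot: [-1.167, 1.236, 1.168]
ft_force: [-0.2, -0.1, 0.0]
grip_width: 0.007
```

play_rows(targets=[{"claw": 1,"linear": [0.04,0,0],"rotation": [0,0,0]},{"claw": 1,"linear": [0.04,0,0],"rotation": [0,0,0]}])

```text
time: 17.5
position: [0.5096, -0.0329, 0.121]
tool_rot: [-1.167, 1.235, 1.167]
ft_force: [0.7, -0.1, -0.1]
grip_width: 0.006
```

play_rows(targets=[{"claw": 1,"linear": [0.04,0,0],"rotation": [0,0,0]},{"claw": 1,"linear": [0.04,0,0],"rotation": [0,0,0]}])

```text
time: 17.67
position: [0.5096, -0.0329, 0.1188]
tool_rot: [-1.167, 1.235, 1.167]
ft_force: [0.5, 0.2, 0.2]
grip_width: 0.01
```

play_rows(targets=[{"claw": 1,"linear": [0.04,0,0],"rotation": [0,0,0]},{"claw": 1,"linear": [0.04,0,0],"rotation": [0,0,0]}])

```text
time: 17.83
position: [0.5096, -0.0329, 0.1166]
tool_rot: [-1.167, 1.235, 1.167]
ft_force: [-0.1, -0.4, 0.6]
grip_width: 0.005
```

play_rows(targets=[{"claw": 1,"linear": [0.04,0,0],"rotation": [0,0,0]},{"claw": 1,"linear": [0.04,0,0],"rotation": [0,0,0]}])

```text
time: 18.0
position: [0.5096, -0.0328, 0.1144]
tool_rot: [-1.167, 1.235, 1.167]
ft_force: [-0.3, 0.1, -0.3]
grip_width: 0.003
```

```bash
python3 chk.py .11 .5095; python3 - <<'E'
from h import *
for k in (8,):
    sc=get_image('scene'); cv2.imwrite('pics/s9.png',sc)
    for n in('pics/s8.png','pics/s9.png'):
        for c in red(cv2.imread(n)): print(n,cv2.boundingRect(c),cv2.contourArea(c))
E
```

```text
[ 0.5096 -0.0328  0.1144] yaw -3.26 tilt y.z -0.0002 z.z 0.0004 shift [0.177 0.005 0.001] f [-0.3  0.1 -0.3] g 0.003
pics/s8.png (465, 244, 29, 30) 269.5
pics/s8.png (303, 166, 18, 17) 141.5
pics/s9.png (465, 244, 29, 30) 270.5
pics/s9.png (314, 178, 7, 17) 39.0
pics/s9.png (303, 174, 16, 9) 40.0
```

```bash
python3 - <<'E'
from h import *
C=cam('scene')
a=np.radians(-3.2);Q=np.array([[np.cos(a),-np.sin(a)],[np.sin(a),np.cos(a)]])
print('obs (303,174.4) (311.6,166.4) (321,173) (312,180)')
for z in (.125,.13,.135,.14,.145,.15):
    print(z,[proj(C,[*(np.array([.5003,-.0315])+Q@np.array([x,y])),z]).round(1).tolist() for x,y in((.0235,-.015),(-.0045,-.015),(-.0045,.015),(.0235,.015))])
# wrist w8 head width: rows profile of the red mask
im=cv2.imread('pics/w8.png'); h=cv2.cvtColor(im,cv2.COLOR_BGR2HSV); m=((h[...,0]<8)|(h[...,0]>172))&(h[...,1]>120)
for r in range(178,222,3): c=np.where(m[r,280:360])[0]; print(r,(c.min()+280,c.max()+280,h[r,318,2]) if len(c) else '',end=' ')
s=dict(get_state()); s['position']=np.array([.5086,-.0329,.1859]); Cw=cam('wrist',s)
for z in (.125,.135,.145,.155): print('\n',z,[proj(Cw,[*(np.array([.5003,-.0315])+Q@np.array([x,y])),z]).round(1).tolist() for x,y in((.0235,-.015),(-.0045,-.015),(-.0045,.015),(.0235,.015))],end='')
E
```

```text
obs (303,174.4) (311.6,166.4) (321,173) (312,180)
0.125 [[301.2, 178.7], [310.4, 170.8], [320.6, 179.0], [311.3, 187.2]]
0.13 [[301.1, 177.5], [310.4, 169.5], [320.6, 177.8], [311.3, 186.0]]
0.135 [[301.0, 176.2], [310.4, 168.2], [320.6, 176.5], [311.3, 184.7]]
0.14 [[301.0, 174.9], [310.3, 166.9], [320.7, 175.2], [311.3, 183.5]]
0.145 [[300.9, 173.6], [310.3, 165.5], [320.7, 173.9], [311.3, 182.2]]
0.15 [[300.8, 172.3], [310.3, 164.2], [320.7, 172.6], [311.2, 180.9]]
178  181 (np.int64(303), np.int64(334), np.uint8(91)) 184 (np.int64(301), np.int64(336), np.uint8(101)) 187 (np.int64(300), np.int64(337), np.uint8(122)) 190 (np.int64(300), np.int64(337), np.uint8(123)) 193 (np.int64(300), np.int64(337), np.uint8(122)) 196 (np.int64(300), np.int64(337), np.uint8(121)) 199 (np.int64(300), np.int64(337), np.uint8(122)) 202 (np.int64(300), np.int64(337), np.uint8(121)) 205 (np.int64(300), np.int64(337), np.uint8(121)) 208 (np.int64(300), np.int64(337), np.uint8(121)) 211 (np.int64(300), np.int64(337), np.uint8(121)) 214 (np.int64(300), np.int64(337), np.uint8(122)) 217 (np.int64(310), np.int64(336), np.uint8(93)) 220  
 0.125 [[302.2, 212.9], [301.8, 181.9], [336.5, 181.9], [336.1, 212.8]]
 0.135 [[301.6, 216.4], [301.2, 184.3], [337.2, 184.3], [336.7, 216.3]]
 0.145 [[301.0, 220.2], [300.5, 186.9], [338.0, 186.9], [337.5, 220.1]]
 0.155 [[300.3, 224.2], [299.7, 189.7], [338.8, 189.7], [338.2, 224.2]]
```

Head top is about 0.140, so contact should come very soon. Continue in 1 mm steps.

play_rows(targets=[{"claw": 1,"linear": [0.04,0,0],"rotation": [0,0,0]},{"claw": 1,"linear": [0.04,0,0],"rotation": [0,0,0]}])

```text
time: 18.22
position: [0.5095, -0.0328, 0.1121]
tool_rot: [-1.167, 1.235, 1.167]
ft_force: [0.5, 0.0, 0.3]
grip_width: 0.0
```

play_rows(targets=[{"claw": 1,"linear": [0.04,0,0],"rotation": [0,0,0]},{"claw": 1,"linear": [0.04,0,0],"rotation": [0,0,0]}])

```text
time: 18.38
position: [0.5096, -0.0328, 0.11]
tool_rot: [-1.167, 1.235, 1.167]
ft_force: [-0.8, -0.1, 0.0]
grip_width: 0.007
```

play_rows(targets=[{"claw": 1,"linear": [0.04,0,0],"rotation": [0,0,0]},{"claw": 1,"linear": [0.04,0,0],"rotation": [0,0,0]}])

```text
time: 18.55
position: [0.5101, -0.0328, 0.1081]
tool_rot: [-1.167, 1.234, 1.167]
ft_force: [-0.2, 0.1, 2.9]
grip_width: 0.006
```

```bash
python3 chk.py .11 .5095
```

```text
[ 0.5101 -0.0328  0.1081] yaw -3.26 tilt y.z -0.0012 z.z 0.0005 shift [-0.076  0.025 -0.001] f [-0.2  0.1  2.9] g 0.006
```

Contact (2.9 N). Now small pushes, one row at a time.

play_rows(targets=[{"claw": 1,"linear": [0.04,0,0],"rotation": [0,0,0]}])

```text
time: 18.63
position: [0.511, -0.0328, 0.1077]
tool_rot: [-1.168, 1.233, 1.165]
ft_force: [0.0, 0.1, 4.4]
grip_width: 0.003
```

play_rows(targets=[{"claw": 1,"linear": [0.04,0,0],"rotation": [0,0,0]}])

```text
time: 18.72
position: [0.5115, -0.0328, 0.1071]
tool_rot: [-1.169, 1.232, 1.165]
ft_force: [0.0, -0.2, 2.8]
grip_width: 0.005
```

play_rows(targets=[{"claw": 1,"linear": [0.04,0,0],"rotation": [0,0,0]}])

```text
time: 18.8
position: [0.5114, -0.0328, 0.1062]
tool_rot: [-1.168, 1.232, 1.165]
ft_force: [-1.1, -0.3, 2.6]
grip_width: 0.002
```

play_rows(targets=[{"claw": 1,"linear": [0.04,0.04,0],"rotation": [0,0,0]},{"claw": 1,"linear": [0.04,0,0],"rotation": [0,0,0]}])

```text
time: 18.97
position: [0.5111, -0.0328, 0.1046]
tool_rot: [-1.169, 1.231, 1.164]
ft_force: [0.3, -0.4, 3.6]
grip_width: 0.004
```

play_rows(targets=[{"claw": 1,"linear": [0.04,0,0],"rotation": [0,0,0]}])

```text
time: 19.05
position: [0.5113, -0.0328, 0.1037]
tool_rot: [-1.169, 1.23, 1.163]
ft_force: [0.3, -0.1, 3.6]
grip_width: 0.008
```

play_rows(targets=[{"claw": 1,"linear": [0.04,0,0],"rotation": [0,0,0]}])

```text
time: 19.13
position: [0.5113, -0.0328, 0.1027]
tool_rot: [-1.169, 1.23, 1.163]
ft_force: [-0.3, -0.0, 2.9]
grip_width: 0.007
```

play_rows(targets=[{"claw": 1,"linear": [0.04,0,0],"rotation": [0,0,0]}])

```text
time: 19.22
position: [0.5113, -0.0327, 0.1016]
tool_rot: [-1.169, 1.23, 1.164]
ft_force: [-0.6, 0.3, 2.2]
grip_width: 0.006
```

play_rows(targets=[{"claw": 1,"linear": [0.04,0.03,0],"rotation": [0,0,0]},{"claw": 1,"linear": [0.04,0,0],"rotation": [0,0,0]}])

```text
time: 19.38
position: [0.5109, -0.0328, 0.0995]
tool_rot: [-1.17, 1.23, 1.163]
ft_force: [0.8, -0.1, 4.2]
grip_width: 0.006
```

play_rows(targets=[{"claw": 1,"linear": [0.04,0,0],"rotation": [0,0,0]}])

```text
time: 19.47
position: [0.5113, -0.0328, 0.0987]
tool_rot: [-1.17, 1.229, 1.162]
ft_force: [0.3, 0.3, 7.1]
grip_width: 0.006
```

play_rows(targets=[{"claw": 1,"linear": [0.04,0,0],"rotation": [0,0,0]}])

```text
time: 19.55
position: [0.5116, -0.0328, 0.0981]
tool_rot: [-1.17, 1.229, 1.162]
ft_force: [-1.5, 0.3, 5.7]
grip_width: 0.007
```

play_rows(targets=[{"claw": 1,"linear": [0.04,0,0],"rotation": [0,0,0]}])

```text
time: 19.63
position: [0.5116, -0.0327, 0.0976]
tool_rot: [-1.17, 1.228, 1.162]
ft_force: [-2.1, 0.6, 6.9]
grip_width: 0.007
```

Stiffening. Smaller pushes now.

play_rows(targets=[{"claw": 1,"linear": [0.04,0,0],"rotation": [0,0,0]}])

```text
time: 19.72
position: [0.5116, -0.0326, 0.097]
tool_rot: [-1.169, 1.228, 1.162]
ft_force: [-1.7, 0.2, 7.9]
grip_width: 0.002
```

play_rows(targets=[{"claw": 1,"linear": [0.04,0,0],"rotation": [0,0,0]}])

```text
time: 19.8
position: [0.5116, -0.0325, 0.0968]
tool_rot: [-1.169, 1.228, 1.163]
ft_force: [-2.3, -0.1, 11.0]
grip_width: 0.009
```

play_rows(targets=[{"claw": 1,"linear": [0.04,0,0],"rotation": [0,0,0]}])

```text
time: 19.88
position: [0.5116, -0.0325, 0.0967]
tool_rot: [-1.169, 1.228, 1.163]
ft_force: [-3.4, -0.4, 11.3]
grip_width: 0.002
```

play_rows(targets=[{"claw": 1,"linear": [0.055,0,0],"rotation": [0,0,0]}])

```text
time: 19.97
position: [0.5116, -0.0324, 0.0965]
tool_rot: [-1.168, 1.228, 1.163]
ft_force: [-4.6, 0.6, 13.0]
grip_width: 0.005
```

play_rows(targets=[{"claw": 1,"linear": [0.055,0,0],"rotation": [0,0,0]}])

```text
time: 20.05
position: [0.5116, -0.0325, 0.0965]
tool_rot: [-1.168, 1.227, 1.164]
ft_force: [-4.6, 0.3, 13.3]
grip_width: 0.008
```

play_rows(targets=[{"claw": 1,"linear": [0.065,0,0],"rotation": [0,0,0]}])

```text
time: 20.13
position: [0.5116, -0.0324, 0.0965]
tool_rot: [-1.167, 1.227, 1.164]
ft_force: [-4.1, 0.6, 14.3]
grip_width: 0.008
```

play_rows(targets=[{"claw": 1,"linear": [0.08,0.01,0],"rotation": [0,0,0]}])

```text
time: 20.22
position: [0.5116, -0.0323, 0.0963]
tool_rot: [-1.166, 1.226, 1.164]
ft_force: [-5.1, -0.0, 17.1]
grip_width: 0.007
```

play_rows(targets=[{"claw": 1,"linear": [0.09,0.01,0],"rotation": [0,0,0]}])

```text
time: 20.3
position: [0.5117, -0.0323, 0.0962]
tool_rot: [-1.166, 1.225, 1.164]
ft_force: [-4.9, 0.3, 19.3]
grip_width: 0.002
```

play_rows(targets=[{"claw": 1,"linear": [0.095,0.01,0],"rotation": [0,0,0]}])

```text
time: 20.38
position: [0.5117, -0.0323, 0.0961]
tool_rot: [-1.165, 1.224, 1.165]
ft_force: [-6.1, 0.7, 19.5]
grip_width: 0.004
```

play_rows(targets=[{"claw": 1,"linear": [0.1,0.02,0],"rotation": [0,0,0]}])

```text
time: 20.47
position: [0.5117, -0.0323, 0.0961]
tool_rot: [-1.165, 1.223, 1.164]
ft_force: [-5.0, -0.2, 18.9]
grip_width: 0.005
```

play_rows(targets=[{"claw": 1,"linear": [0.1,0.02,0],"rotation": [0,0,0]}])

```text
time: 20.55
position: [0.5117, -0.0322, 0.0961]
tool_rot: [-1.164, 1.221, 1.164]
ft_force: [-6.3, -0.4, 18.8]
grip_width: 0.006
```

play_rows(targets=[{"claw": 1,"linear": [0.115,0.02,0],"rotation": [0,0,0]}])

```text
time: 20.63
position: [0.5117, -0.0321, 0.096]
tool_rot: [-1.164, 1.22, 1.164]
ft_force: [-6.5, -0.1, 21.9]
grip_width: 0.005
```

play_rows(targets=[{"claw": 1,"linear": [0.12,0.02,0],"rotation": [0,0,0]}])

```text
time: 20.72
position: [0.5118, -0.0321, 0.096]
tool_rot: [-1.163, 1.218, 1.164]
ft_force: [-6.2, -0.3, 23.4]
grip_width: 0.008
```

A push of 22–23 N sinks it no further, so it is tight. Lift straight up and check.

play_rows(targets=[{"claw": 1,"linear": [-0.1,0,0],"rotation": [0,0,0]},{"claw": 1,"linear": [-0.3,0,0],"rotation": [0,0,0]},{"claw": 1,"linear": [-0.6,0,0],"rotation": [0,0,0]},{"claw": 1,"linear": [-0.8,0,0],"rotation": [0,0,0]},{"claw": 1,"linear": [-0.8,0,0],"rotation": [0,0,0]},{"claw": 1,"linear": [-0.6,0,0],"rotation": [0,0,0]},{"claw": 1,"linear": [0,0,0],"rotation": [0,0,0]},{"claw": 1,"linear": [0,0,0],"rotation": [0,0,0]}])

```text
time: 21.38
position: [0.5058, -0.0332, 0.1762]
tool_rot: [-1.158, 1.228, 1.171]
ft_force: [0.3, 0.4, -1.1]
grip_width: 0.003
```

```bash
python3 chk.py .17 .5095; python3 - <<'E'
from h import *
s=get_state(); im=get_image('wrist'); cv2.imwrite('pics/w10.png',im); sc=get_image('scene'); cv2.imwrite('pics/s10.png',sc); t=get_image('top'); cv2.imwrite('pics/t10.png',t)
a=np.radians(-3.2);Q=np.array([[np.cos(a),-np.sin(a)],[np.sin(a),np.cos(a)]])
for n,i,C in(('w',im,cam('wrist',s)),('s',sc,cam('scene'))):
    for c in red(i): print(n,cv2.boundingRect(c))
    for z in (.115,.12,.125,.13): P=np.array([proj(C,[*(np.array([.5003,-.0315])+Q@np.array([x,y])),z]) for x,y in((.0235,-.015),(-.0045,-.015),(-.0045,.015),(.0235,.015))]); print(z,P.min(0).round(0),P.max(0).round(0))
E
```

```text
[ 0.5058 -0.0332  0.1762] yaw -3.35 tilt y.z -0.0002 z.z 0.0113 shift [ 0.248 -0.145  0.022] f [ 0.3  0.4 -1.1] g 0.003
w (300, 184, 39, 38)
w (606, 12, 34, 33)
0.115 [302. 185.] [336. 216.]
0.12 [301. 186.] [337. 218.]
0.125 [301. 187.] [337. 219.]
0.13 [301. 189.] [337. 221.]
s (465, 244, 29, 30)
s (303, 170, 18, 19)
0.115 [301. 173.] [320. 190.]
0.12 [301. 172.] [321. 188.]
0.125 [301. 171.] [321. 187.]
0.13 [301. 169.] [321. 186.]
```

Everything is consistent. The head top is at about 0.128 m, so the blade is about 14.8 mm thick at the slot mouth, inside the possible 12.4–15.6 mm. The head is square and centred, and the robot is clear. Hand in.

```bash
python3 -c "
from bench import *
print(close_job())"
```

```text
the job is handed in; nothing more can be done
None
```

I took the wedge from its rack and let it go upright in the slot, flat face to the stop. I then pushed it down with the closed fingertips until it was tight, and handed the job in at about 21.5 s of the 62 s allowed. `close_job()` gives no verdict.

**Driving it down:** It sank about 9 mm at roughly 3 N while the plate shifted, then stiffened. From about 19 N to the last push at 23 N it sank only about 0.2 mm. That was below the 30 N limit.

**Last checks:** After I lifted clear, the wrist and scene views put the head top at about 128 mm, square and centred on the stop. Its underside is about 20 mm above the stop. That makes the blade about 14.8 mm thick at the mouth, inside the possible 12.4–15.6 mm.

**Not measured directly:** I judged the plate's contact with the far fence and the wedge-to-plate force only from the push force and how little it sank. I checked the bystanders only by eye, in a crop taken before the tap; the arm never went near them.

**What went wrong on the way:** The first lift left before the fingers had closed. The second close went above the head, because the real fingertips sit about 20 mm higher than the reported TCP. I measured that offset in the images and allowed for it, and nothing was disturbed.

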